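Shut and pin a drill jig and hold it tight

ROBOT

A 6-joint arm with a two-finger parallel gripper is mounted at the origin on the work surface; the furniture and walls round the work are solid. World frame = base frame: x ahead of the robot, y to its left, z up, the work surface at z = 0. Lengths are in m, angles in rad, forces in N, time in s.
With the tool pointing down it reaches from about 0.425 to 0.95 m from the base axis. Payload 3.5 kg.
Tool frame: the origin (TCP) lies at the very end of the fingers, on their centre line; the grasp point (between the pads) lies ctrl.tcp_to_grasp behind it (ctrl.tcp_to_grasp is the distance from the TCP to the grasp point, in m); z points along the fingers, y is the line along which they close (so a half turn about z gives the same grasp; the last joint's range is limited). The gripper opens to 85 mm and grips with 20 to 120 N. Pads are 22 mm wide; open, the fingers measure 114 mm over their backs; the gripper's body (76 mm by 85 mm) begins 54 mm behind the grasp point. The pads swing forward as they close: fully open they stand 13 mm farther back than shut.
Start: joints at [-1.438, 0.286, 1.577, -0, 1.279, -0.15], TCP at [0.188, -0.648, 0.198] pointing down, gripper open.
Joint ranges: [-2.77, 2.77], [-0.9, 2.22], [0.21, 2.48], [-1.53, 4.67], [0.24, 2.81], [-2.84, 2.84]. Speed limits (rad/s): [2.79, 2.79, 3.14, 3.14, 3.14, 3.14].

INTERFACE

Orientations are given as a unit quaternion [x, y, z, w].
In Python, from plant import ctrl gives the robot as it stands.
- The arm moves only by the shell command python3 -m inch 'ROWS' [FORCE]. ROWS is JSON, a list of rows, each an object with "slide": the shift along the tool's x, y, z in cm, a list of three; "turn": the turn about the tool's z in rad; "grip": the finger opening in cm, from 0 to 8.54. A call has 1 to 20 rows; each row is the pose to reach, as a shift and turn from the pose commanded when the call began, along the tool's axes at that moment; what a row does not reach only later rows make up. A row lasts 1/10 s, in which the tool goes at most 50 mm and 8.59 degrees, less where a joint would pass 70% of its speed; a pose out of reach is approached as far as the arm can. A call with a gripper value outside its range is refused whole. The fingers move at their own pace and stop on an object; FORCE is the grip in N (left out, the last holds). Time passes only in rows, so rows that repeat a pose let the fingers close. It gives the time, the measured TCP pose, the force, the opening and the grip force at its end, in the units of the state.
- ctrl.get_state(): the state, without advancing time (a new reading comes with each control period).
- ctrl.read_camera(name): name is "side" or "top" or "wrist"; returns (picture, depth): 400x640x3 uint8, red, green, blue; 400x640 float32, m along the optical axis (not along the pixel's ray), 0 where there is no reading.
- ctrl.camera_info(name): a dict with "K" (3x3 intrinsics, pixels), "camera_from_world" (4x4, takes a point from world to camera coordinates); the wrist camera has in their place "T_tool_cam" (4x4, takes a point from camera to tool coordinates, whose origin is the TCP and whose axes are the flange's). Camera axes: x right, y down, z forward; pixel columns grow to the right and rows downward; lengths in m; the calibration is good to about 2 mm. A picture is of the moment at which its call begins: read the wrist's pose just before it. camera_info takes no time and is no camera call.
- ctrl.sign_off(): hands the job in; it is judged then, once.
The state is a dict: "time": time; "qpos": joint angles; "dq": joint speeds; "joint_efforts": joint torques, N m; "eef_pos": TCP position; "tcp_rot": TCP orientation; "contact_force": force on the tool from outside, world axes, zero at the start; "wrist_torque": the same for the moment, N m; "opening": opening from 0.0 (shut) to 1.0 (fully open); "finger_force": force on a finger pad.
Only numpy, scipy, OpenCV 4.12 (cv2) and the standard library are available. Lean on these libraries where they do the work, as an engineer would, in place of code of your own. Each camera call takes 0.05 s, during which the arm holds its last target. There are 200 camera calls.

TASK

Get the drill jig ready for drilling: swing its blue leaf down onto the base, then take the red-knobbed locating pin out of its wooden rest and push it through the hole in the leaf into the hole in the base, down to its collar. The leaf rests on sprung plungers, so finish with the pin still in the gripper, pushing it down so that its collar keeps the leaf pressed fully shut; do not let go. Leave the tin, the tape roll and the bolt where they are.

Things in the scene. Friction and masses are not known exactly. Their poses are not given: they have to be found in the camera images.
- jig: Dark steel jig base fixed to the bench, 205 (x) x 110 (y) x 45 mm; origin at the centre of its underside. Its own x axis runs from the pin hole (front) to the hinge (back). An aluminium workpiece lies in its middle. Never moves.
- base_hole (a point): Mouth of the vertical pin hole in the base, 65 mm in front of the base's origin and 45 mm above the bench; the hole is 14.5 mm wide with a 2 mm chamfer and goes right through.
- leaf (a joint): Angle of the blue leaf, rad: 0 = flat, fully shut on the base; grows as its front end rises (about 0.5 to 1 at the start). The stiff hinge holds it where it is left, but over the last 0.08 rad two sprung plungers in the base push it up: let go, it rests 0.03 to 0.06 open, its hole 5 to 9 mm above the shut height. About 9 N down at the hole shuts it fully, on a solid stop.
- leaf_hinge (a point): Hinge axis of the leaf (a line along the jig's y), 85 mm behind the base's origin and 45 mm above the bench. The leaf is a plate 162 x 100 mm, 12 mm thick, whose underside passes through the hinge axis; it reaches from 4 to 166 mm in front of the hinge axis.
- leaf_push (a point): Point in the middle of the leaf's upper face, 120 mm from the hinge axis along the leaf and 12 mm above its underside: a plain spot between the pin hole and the front brass drill bush, good for pushing the leaf down. Its axes are the leaf's (z out of the upper face, x towards the hinge).
- leaf_hole (a point): Mouth of the pin hole on the leaf's upper face, 150 mm from the hinge axis along the leaf and 12 mm above its underside; 14.5 mm wide, through, with a 2 mm chamfer. It stands exactly over base_hole when the leaf is shut.
- pin_rest: Pale wooden block 70 x 70 x 50 mm fixed to the bench; origin at the centre of its underside. The pin stands upright in a 14.5 mm hole in its middle, its collar resting on the top face.
- pin_knob (a point): Centre of the pin's red knob, a cylinder 22 mm wide and 42 mm high, gripped from above. Below it the pin (120 g, 92 mm long, upright) has a steel collar 32 mm wide, 5 mm thick, then a shank 12 mm wide, 45 mm long. From this point: top of pin 21 mm up, knob's foot 21 mm down, collar's underside 26 mm down, tip 71 mm down. z along the pin, up.
- pin_tip (a point): Tip of the pin's shank (tapered over the last 7 mm to 6 mm wide). With the pin fully home in the shut jig it lies 33 mm below base_hole.
- tin: Bystander: blue and white tin, 76 mm wide, 58 mm high, upright; origin at the centre of its underside.
- tape: Bystander: black roll of tape lying flat, 58 mm wide, 19 mm high; origin at the centre of its underside.
- bolt: Bystander: dark hexagon bolt, 76 mm long, 24 mm thick, lying down; origin at the centre of its underside.
Mind the look-alikes: they are no part of the job. Of the things that look like the part that bears pin_knob, the smallest one is meant.

How it is judged:
By the outcome, as a careful person would: the job done as asked, in the order asked, and still so for the second after the job is handed in, while the arm keeps its last pose, push and grip.
It also fails if it takes over 56 s, if anything falls off the work surface, if the arm or the gripper's body presses on something with over 40 N, if the wrist force passes 120 N, or if a joint passes its speed limit or range.

## Working session

There is one attempt and no reset: what is moved stays moved. The work goes in short steps, Python scripts to look and compute and a shell command to move; the robot and the scene stay as the last step left them, time stands still between calls to the robot, and variables do not carry over. Pictures are saved under pics/ and viewed, at most 10 in all, crops included, and the job is handed in when it is done.

```bash
mkdir -p pics; ls; cat > h.py <<'E'
import numpy as np, cv2
from plant import ctrl
from scipy.spatial.transform import Rotation as R
def cam(n):
    s=ctrl.get_state(); im,d=ctrl.read_camera(n); i=ctrl.camera_info(n); K=np.array(i["K"])
    if n=="wrist":
        T=np.eye(4);T[:3,:3]=R.from_quat(s["tcp_rot"]).as_matrix();T[:3,3]=s["eef_pos"]
        W=T@np.array(i["T_tool_cam"])
    else: W=np.linalg.inv(np.array(i["camera_from_world"]))
    return im,d,K,W
def plane(uv,z,K,W):
    uv=np.atleast_2d(np.float64(uv)); r=np.c_[uv,np.ones(len(uv))]@np.linalg.inv(K).T@W[:3,:3].T
    return W[:3,3]+r*((z-W[2,3])/r[:,2])[:,None]
def cloud(d,K,W):
    v,u=np.indices(d.shape); p=np.stack([(u-K[0,2])/K[0,0]*d,(v-K[1,2])/K[1,1]*d,d],-1)
    return p@W[:3,:3].T+W[:3,3]
def save(n,im): cv2.imwrite("pics/"+n+".png",im[:,:,::-1])
E
python3 - <<'E'
from h import *
print(ctrl.get_state(), ctrl.tcp_to_grasp)
for n in("top","side"):
    im,d,K,W=cam(n); save(n,im); np.savez(n+".npz",im=im,d=d,K=K,W=W)
    print(n,W.round(3).tolist(),K.round(1).tolist())
E
```

```text
pics
{'time': 0.0, 'qpos': array([-1.43800177e+00,  2.87208765e-01,  1.57817823e+00, -5.43711731e-06,
        1.27859724e+00, -1.49995771e-01]), 'dq': array([ 0.00090543,  0.0015628 ,  0.00027871, -0.00076407, -0.00037155,
        0.00069427]), 'joint_efforts': array([ 1.67462240e-03, -4.05979908e+01, -2.92622834e+01, -5.53748680e-05,
        5.82168315e-03,  4.93979897e-06]), 'eef_pos': array([ 0.18828073, -0.64744371,  0.19701787]), 'tcp_rot': array([ 9.90019528e-01,  1.40925170e-01,  7.68212643e-06, -1.19577107e-03]), 'contact_force': array([-0.22061247,  0.31327231,  0.38929118]), 'wrist_torque': array([ 0.02174532, -0.02639153,  0.01064634]), 'finger_force': 0.0, 'opening': 0.9996284972951408} 0.0187
top [[0.002, -0.992, 0.127, 0.443], [-1.0, 0.001, 0.023, -0.018], [-0.022, -0.127, -0.992, 0.926], [0.0, 0.0, 0.0, 1.0]] [[408.4, 0.0, 326.2], [0.0, 408.4, 197.8], [0.0, 0.0, 1.0]]
side [[0.958, -0.161, 0.238, 0.37], [-0.287, -0.508, 0.812, -0.72], [-0.01, -0.846, -0.533, 0.531], [0.0, 0.0, 0.0, 1.0]] [[438.4, 0.0, 313.3], [0.0, 438.4, 201.6], [0.0, 0.0, 1.0]]
```

View pics/top.png

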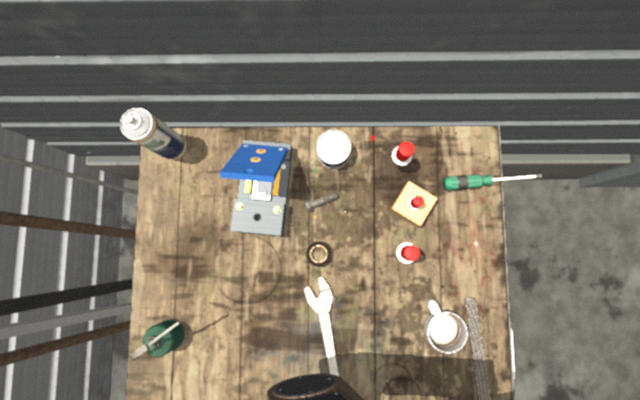

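View pics/side.png

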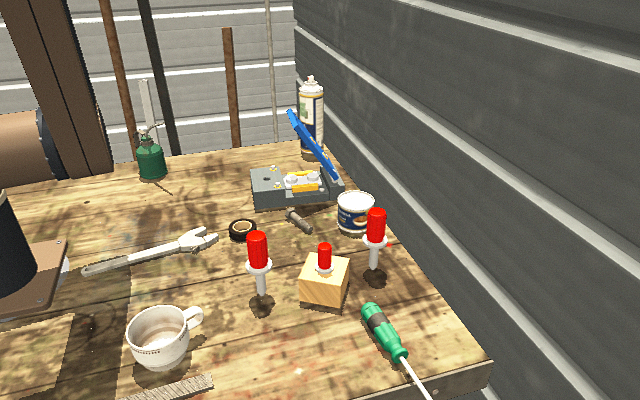

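The top view shows the open jig: hole at about (257,217), blue leaf at about (258,160). The pin stands in the rest at about (417,202), and the two larger look-alikes are at (404,152) and (409,253). The side view confirms that the pin in the wooden block is the smallest of the three.

```bash
cat > m.py <<'E'
from h import *
for n in("top","side"):
    z=np.load(n+".npz"); im,d,K,W=z["im"],z["d"],z["K"],z["W"]; P=cloud(d,K,W)
    hsv=cv2.cvtColor(im,cv2.COLOR_RGB2HSV); H,S,V=cv2.split(hsv)
    red=((H<6)|(H>174))&(S>180)&(V>90)
    k,l,st,c=cv2.connectedComponentsWithStats(red.astype(np.uint8))
    for i in range(1,k):
        if st[i,4]>30:
            q=P[(l==i)&(d>0)]; top=q[q[:,2]>np.percentile(q[:,2],95)-.008]
            print(n,"red",st[i],q.min(0).round(3),q.max(0).round(3),"topc",top.mean(0).round(4))
    blue=(H>105)&(H<125)&(S>150)&(V>70)&(d>0)
    k,l,st,c=cv2.connectedComponentsWithStats(blue.astype(np.uint8))
    i=1+np.argmax(st[1:,4]); q=P[l==i]; 
    m=q.mean(0); nrm=np.linalg.svd(q-m,full_matrices=0)[2][2]; nrm*=np.sign(nrm[2])
    print(n,"leaf",st[i],m.round(4),"n",nrm.round(3),"tilt",np.arccos(nrm[2]), "yaw",np.arctan2(-nrm[1],-nrm[0]),q.min(0).round(3),q.max(0).round(3))
    # jig top face
    g=(abs(P[:,:,2]-.045)<.006)&(P[:,:,1]>.05)&(P[:,:,1]<.3)&(P[:,:,0]>.3)&(P[:,:,0]<.65)
    q=P[g]; print(n,"jigtop",len(q),cv2.minAreaRect(np.float32(q[:,:2])),q[:,2].mean())
    # rest
    y=(abs(P[:,:,2]-.05)<.006)&(P[:,:,1]<-.1)&(P[:,:,1]>-.35)&(P[:,:,0]>.3)&(P[:,:,0]<.6)&(H>8)&(H<30)
    q=P[y]; print(n,"rest",len(q),cv2.minAreaRect(np.float32(q[:,:2])))
    if n=="top":
        sub=im[120:250,210:310]; save("jig",cv2.resize(sub,None,fx=5,fy=4.6,interpolation=cv2.INTER_CUBIC))
        g=cv2.cvtColor(im,cv2.COLOR_RGB2GRAY)[205:230,245:270]
        v,u=np.nonzero(g<40); print("hole px",u.mean()+245,v.mean()+205,len(u),plane([u.mean()+245,v.mean()+205],.045,K,W))
E
python3 m.py
```

```text
top red [397 142  17  18 112] [ 0.63  -0.173  0.083] [ 0.658 -0.145  0.13 ] topc [ 0.6455 -0.164   0.1257]
top red [402 247   7  13  31] [ 0.426 -0.159  0.093] [ 0.449 -0.15   0.126] topc [ 0.4387 -0.1542  0.1226]
top leaf [ 221  145   66   37 1478] [0.611  0.1403 0.146 ] n [ 0.815 -0.077  0.575] tilt 0.9584336332165772 yaw 3.046911209491479 [0.57  0.088 0.062] [0.67  0.193 0.192]
top jigtop 1691 ((0.5668600797653198, 0.14650774002075195), (0.11058434098958969, 0.17329201102256775), 84.58456420898438) 0.04525009405300428
top rest 892 ((0.44252675771713257, -0.2044769823551178), (0.3036201596260071, 0.0970757007598877), 9.324615478515625)
hole px nan nan 0 [[nan nan nan]]
side red [366 207  21  36 609] [ 0.628 -0.178  0.039] [ 0.693 -0.039  0.128] topc [ 0.6429 -0.165   0.1238]
side red [245 230  23  39 696] [ 0.422 -0.184 -0.002] [ 0.454 -0.002  0.127] topc [ 0.4374 -0.1702  0.1238]
side red [318 242  14  27 334] [ 0.532 -0.201  0.056] [ 0.553 -0.178  0.098] topc [ 0.5423 -0.191   0.0945]
side leaf [293 113  45  67 536] [0.6155 0.1101 0.1255] n [ 0.842 -0.055  0.537] tilt 1.0044249370730982 yaw 3.076755060420023 [0.57  0.085 0.017] [0.682 0.373 0.188]
side jigtop 897 ((0.5639998316764832, 0.14595629274845123), (0.11527817696332932, 0.1708151251077652), 84.51246643066406) 0.04387072979247695
side rest 478 ((0.44276854395866394, -0.21042433381080627), (0.3043462038040161, 0.08839914202690125), 9.6603422164917)m.py:25: RuntimeWarning: Mean of empty slice.
  v,u=np.nonzero(g<40); print("hole px",u.mean()+245,v.mean()+205,len(u),plane([u.mean()+245,v.mean()+205],.045,K,W))
  ret = ret.dtype.type(ret / rcount)
```

View pics/jig.png

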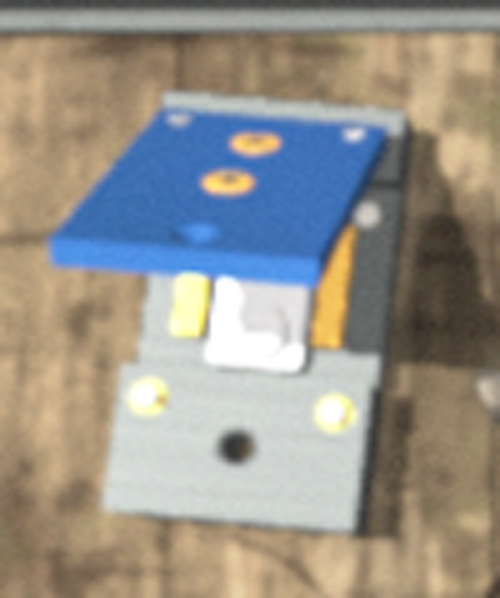

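The crop shows the base hole at (236,447), which is full-frame (256.8,216.8). The leaf's pin hole is in shadow at its raised front edge.

```bash
cat > g.py <<'E'
from h import *
z=np.load("top.npz"); K,W=z["K"],z["W"]
P=cloud(z["d"],K,W); h=plane([256.8,216.8],.045,K,W)[0]; print("hole",h.round(4))
g=(abs(P[:,:,2]-.045)<.006)&(P[:,:,1]>.05)&(P[:,:,1]<.3)&(P[:,:,0]>.3)&(P[:,:,0]<.53)
q=P[g][:,:2]; print("front part",cv2.minAreaRect(np.float32(q)))
yaw=-.094; jx=np.array([np.cos(yaw),np.sin(yaw),0])
hinge=h+.15*jx; print("hinge",hinge.round(4))
im=z["im"];H,S,V=cv2.split(cv2.cvtColor(im,cv2.COLOR_RGB2HSV))
b=P[(H>105)&(H<125)&(S>150)&(V>70)&(z["d"]>0)]-hinge; b=b[(abs(b[:,1])<.1)&(abs(b[:,0])<.2)]
X=np.c_[-b@jx,b[:,2]]; f=X[X[:,1]>.02]; f=f[f[:,0]>.01]
m=f.mean(0); t=np.linalg.svd(f-m,full_matrices=0)[2][0]; t*=np.sign(t[0]); print("leaf angle",np.arctan2(t[1],t[0]),"offset",np.cross(t,m))
s=ctrl.get_state(); Rt=R.from_quat(s["tcp_rot"]).as_matrix()
def sl(p): return (100*Rt.T@(np.array(p)-s["eef_pos"])).round(1)
print("above pin",sl([.542,-.19,.27]))
r=.13
for a in (1.25,1.1,1,.9,.8,.7,.6,.5,.4,.3,.2,.15,.1,.06,.03):
    c=hinge+jx*(-np.cos(a)*r+np.sin(a)*.012+.011)+[0,0,np.sin(a)*r+np.cos(a)*.012]
    print(a,c.round(3),sl(c))
# knob from side/top
E
python3 g.py
```

```text
hole [0.5146 0.1524 0.045 ]
front part ((0.5054169297218323, 0.15221723914146423), (0.11185809969902039, 0.053318724036216736), 87.578369140625)
hinge [0.664  0.1383 0.045 ]
leaf angle 0.9530149180776473 offset 0.015487554821969347
above pin [ 46.7 -34.1  -7.2]
1.25 [0.645 0.14  0.172] [ 65.9 -62.9   2.7]
1.1 [0.627 0.142 0.166] [ 64.1 -63.6   3.2]
1 [0.615 0.143 0.161] [ 63.  -64.    3.8]
0.9 [0.604 0.144 0.154] [ 62.  -64.4   4.4]
0.8 [0.593 0.145 0.147] [ 61.  -64.8   5.2]
0.7 [0.584 0.146 0.138] [ 60.1 -65.1   6.1]
0.6 [0.575 0.147 0.128] [ 59.3 -65.5   7. ]
0.5 [0.567 0.147 0.118] [ 58.6 -65.8   8.1]
0.4 [0.56  0.148 0.107] [ 57.9 -66.    9.2]
0.3 [0.555 0.149 0.095] [ 57.4 -66.2  10.4]
0.2 [0.55  0.149 0.083] [ 57.  -66.4  11.6]
0.15 [0.549 0.149 0.076] [ 56.8 -66.4  12.2]
0.1 [0.547 0.149 0.07 ] [ 56.7 -66.5  12.9]
0.06 [0.546 0.149 0.065] [ 56.6 -66.5  13.4]
0.03 [0.546 0.149 0.061] [ 56.6 -66.5  13.8]g.py:11: DeprecationWarning: Arrays of 2-dimensional vectors are deprecated. Use arrays of 3-dimensional vectors instead. (deprecated in NumPy 2.0)
  m=f.mean(0); t=np.linalg.svd(f-m,full_matrices=0)[2][0]; t*=np.sign(t[0]); print("leaf angle",np.arctan2(t[1],t[0]),"offset",np.cross(t,m))
```

```bash
python3 -m inch '[{"slide":[0,0,-5],"turn":0,"grip":0},{"slide":[4,-3,-7],"turn":0,"grip":0},{"slide":[8,-6,-7],"turn":0,"grip":0},{"slide":[12,-9,-7],"turn":0,"grip":0},{"slide":[16,-12,-7],"turn":0.1,"grip":0},{"slide":[20,-15,-7],"turn":0.2,"grip":0},{"slide":[24,-18,-7],"turn":0.3,"grip":0},{"slide":[28,-21,-7],"turn":0.377,"grip":0},{"slide":[32,-24,-7],"turn":0.377,"grip":0},{"slide":[36,-27,-7],"turn":0.377,"grip":0},{"slide":[40,-30,-7],"turn":0.377,"grip":0},{"slide":[44,-33,-7],"turn":0.377,"grip":0},{"slide":[47,-36.5,-7],"turn":0.377,"grip":0},{"slide":[50,-40,-7],"turn":0.377,"grip":0},{"slide":[53,-44,-7],"turn":0.377,"grip":0},{"slide":[56,-48,-7],"turn":0.377,"grip":0},{"slide":[59,-52,-7],"turn":0.377,"grip":0},{"slide":[62,-56,-7],"turn":0.377,"grip":0},{"slide":[64,-60,-7],"turn":0.377,"grip":0},{"slide":[66,-63,-7],"turn":0.377,"grip":0}]'
cat > t.py <<'E'
from h import *
import sys
s=ctrl.get_state(); Rt=R.from_quat(s["tcp_rot"]).as_matrix()
def sl(p): return (100*Rt.T@(np.array(p)-s["eef_pos"])).round(2)
if __name__=="__main__":
    print("t",round(s["time"],2),s["eef_pos"].round(4),"yaw",np.arctan2(Rt[1,0],Rt[0,0]).round(4),"tilt",Rt[:,2].round(3),"F",s["contact_force"].round(1))
    yaw=-.094; jx=np.array([np.cos(yaw),np.sin(yaw),0]); hinge=np.array([.664,.1383,.045]); r=.13
    for a in (1.2,1.05,.95,.8,.7,.6,.5,.4,.3,.2,.15,.1,.06,.03,0):
        c=hinge+jx*(-np.cos(a)*r+np.sin(a)*.012+.011)+[0,0,np.sin(a)*r+np.cos(a)*.012]
        print(a,sl(c))
E
python3 t.py
```

```text
time: 2.1
eef_pos: [0.646, 0.1438, 0.2676]
tcp_rot: [0.999, -0.046, -0.001, -0.0]
contact_force: [0.6, -0.2, 0.6]
opening: -0.002
finger_force: 0.0
t 2.1 [0.646  0.1438 0.2676] yaw -0.0925 tilt [-0.001  0.    -1.   ] F [ 0.6 -0.2  0.6]
1.2 [-0.64  0.38  9.71]
1.05 [-2.47  0.38 10.39]
0.95 [-3.63  0.38 10.99]
0.8 [-5.24  0.37 12.1 ]
0.7 [-6.21  0.37 12.98]
0.6 [-7.09  0.37 13.94]
0.5 [-7.87  0.37 14.98]
0.4 [-8.54  0.37 16.1 ]
0.3 [-9.1   0.37 17.28]
0.2 [-9.53  0.37 18.51]
0.15 [-9.7   0.37 19.14]
0.1 [-9.84  0.37 19.78]
0.06 [-9.93  0.37 20.3 ]
0.03 [-9.99  0.37 20.68]
0 [-10.03   0.37  21.07]
```

```bash
python3 -m inch '[{"slide":[-0.2,0.2,4],"turn":0,"grip":0},{"slide":[-0.6,0.4,7.5],"turn":0,"grip":0},{"slide":[-0.6,0.4,9.7],"turn":0,"grip":0},{"slide":[-1.6,0.4,10.1],"turn":0,"grip":0},{"slide":[-2.5,0.4,10.4],"turn":0,"grip":0},{"slide":[-3.6,0.4,11],"turn":0,"grip":0},{"slide":[-4.4,0.4,11.5],"turn":0,"grip":0},{"slide":[-5.2,0.4,12.1],"turn":0,"grip":0},{"slide":[-5.7,0.4,12.5],"turn":0,"grip":0},{"slide":[-6.2,0.4,13],"turn":0,"grip":0},{"slide":[-6.7,0.4,13.5],"turn":0,"grip":0},{"slide":[-7.1,0.4,13.9],"turn":0,"grip":0},{"slide":[-7.5,0.4,14.4],"turn":0,"grip":0},{"slide":[-7.9,0.4,15],"turn":0,"grip":0},{"slide":[-8.2,0.4,15.5],"turn":0,"grip":0},{"slide":[-8.5,0.4,16.1],"turn":0,"grip":0}]'; python3 t.py
python3 - <<'E'
from h import *
im,d,K,W=cam("side"); save("s2",im[80:240,200:420].repeat(3,0).repeat(3,1))
E
```

```text
time: 3.7
eef_pos: [0.5611, 0.145, 0.1069]
tcp_rot: [0.999, -0.047, -0.0, 0.0]
contact_force: [-0.1, -0.2, 0.6]
opening: -0.002
finger_force: 0.5
t 3.7 [0.5611 0.145  0.1069] yaw -0.0942 tilt [-0. -0. -1.] F [-0.1 -0.2  0.6]
1.2 [ 7.82 -0.3  -6.36]
1.05 [ 5.98 -0.3  -5.68]
0.95 [ 4.82 -0.3  -5.08]
0.8 [ 3.21 -0.3  -3.97]
0.7 [ 2.24 -0.3  -3.1 ]
0.6 [ 1.36 -0.3  -2.14]
0.5 [ 0.58 -0.3  -1.09]
0.4 [-0.1  -0.3   0.03]
0.3 [-0.66 -0.3   1.2 ]
0.2 [-1.09 -0.3   2.43]
0.15 [-1.26 -0.3   3.06]
0.1 [-1.41 -0.3   3.7 ]
0.06 [-1.49 -0.3   4.22]
0.03 [-1.55 -0.3   4.6 ]
0 [-1.59 -0.3   4.99]
```

View pics/s2.png

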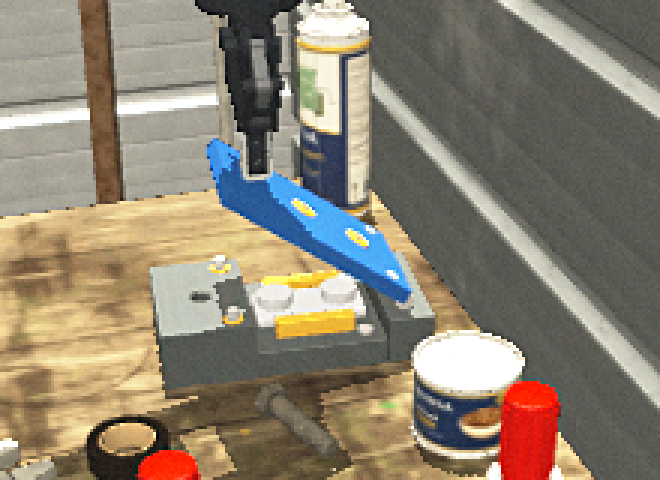

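The leaf has come down to about 0.45 rad with the fingertips on its face at (258,175). I'll carry on down.

```bash
python3 -m inch '[{"slide":[-0.3,-0.3,0.6],"turn":0,"grip":0},{"slide":[-0.6,-0.3,1.2],"turn":0,"grip":0},{"slide":[-0.9,-0.3,1.8],"turn":0,"grip":0},{"slide":[-1.1,-0.3,2.4],"turn":0,"grip":0},{"slide":[-1.3,-0.3,3.1],"turn":0,"grip":0},{"slide":[-1.4,-0.3,3.7],"turn":0,"grip":0},{"slide":[-1.5,-0.3,4.2],"turn":0,"grip":0},{"slide":[-1.6,-0.3,4.6],"turn":0,"grip":0},{"slide":[-1.6,-0.3,4.8],"turn":0,"grip":0},{"slide":[-1.6,-0.3,4.9],"turn":0,"grip":0}]'; python3 t.py | head -1
```

```text
time: 4.75
eef_pos: [0.5457, 0.1494, 0.0582]
tcp_rot: [0.999, -0.047, -0.0, 0.0]
contact_force: [-0.1, 0.1, 1.0]
opening: 0.002
finger_force: 0.4
t 4.75 [0.5457 0.1494 0.0582] yaw -0.0942 tilt [-0. -0. -1.] F [-0.1  0.1  1. ]
```

```bash
python3 -m inch '[{"slide":[0,0,0.1],"turn":0,"grip":0},{"slide":[0,0,0.2],"turn":0,"grip":0},{"slide":[0,0,0.2],"turn":0,"grip":0}]'; python3 t.py | head -1; python3 - <<'E'
from h import *
im,d,K,W=cam("side"); save("s3",im[80:240,200:420].repeat(3,0).repeat(3,1))
E
```

```text
time: 5.05
eef_pos: [0.5459, 0.1495, 0.0565]
tcp_rot: [0.999, -0.047, 0.0, -0.0]
contact_force: [-1.1, 0.5, -0.0]
opening: -0.002
finger_force: 0.2
t 5.05 [0.5459 0.1495 0.0565] yaw -0.0942 tilt [ 0.  0. -1.] F [-1.1  0.5 -0. ]
```

View pics/s3.png

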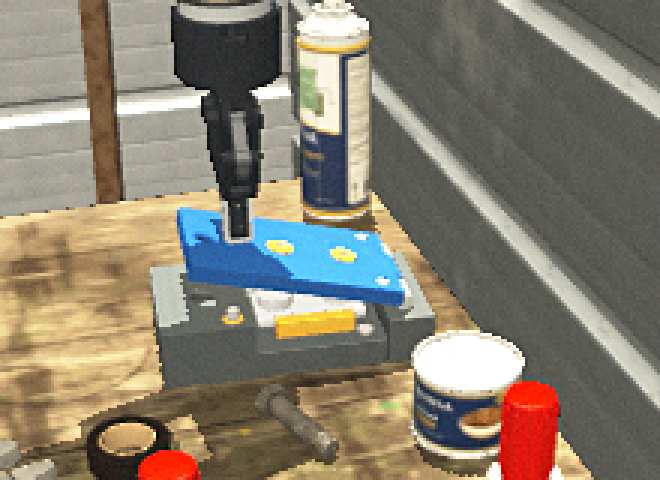

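```bash
cat > leaf.py <<'E'
from h import *
yaw=-.094; jx=np.array([np.cos(yaw),np.sin(yaw),0]); hinge=np.array([.664,.1383,.045])
s=ctrl.get_state()
for n in("side","top"):
    im,d,K,W=cam(n); P=cloud(d,K,W); c=np.linalg.inv(W)@np.r_[s["eef_pos"],1]; print(n,"tcp px",(K@c[:3]/c[2])[:2])
    H,S,V=cv2.split(cv2.cvtColor(im,cv2.COLOR_RGB2HSV))
    b=P[(H>100)&(H<125)&(S>140)&(V>60)&(d>0)]-hinge; b=b[(abs(b[:,1])<.08)]; X=np.c_[-b@jx,b[:,2]]; X=X[(X[:,0]>.0)&(X[:,0]<.18)]
    for lo in range(0,18,2):
        q=X[(X[:,0]*100>=lo)&(X[:,0]*100<lo+2)]
        if len(q)>3: print(lo+1,len(q),np.percentile(q[:,1],[5,50,90]).round(4))
    m=X[:,1]>np.interp(X[:,0],[0,.16],[0.005,.02]); p=np.polyfit(X[m,0],X[m,1],1); print(p)
E
python3 leaf.py
```

```text
side tcp px [280.05620349 171.84104577]
1 41 [0.0033 0.0117 0.0145]
3 58 [0.0072 0.015  0.02  ]
5 57 [0.0122 0.0199 0.0245]
7 66 [0.0175 0.0258 0.0302]
9 102 [0.0232 0.0333 0.0363]
11 133 [0.0289 0.0385 0.0407]
13 163 [0.0346 0.0439 0.0464]
15 193 [0.0394 0.0484 0.0508]
17 19 [0.0411 0.0441 0.0458]
[0.265768   0.00744062]
top tcp px [257.44998233 201.86559483]
1 195 [0.0124 0.0154 0.0182]
3 172 [0.0176 0.0207 0.0231]
5 174 [0.0226 0.0259 0.0285]
7 179 [0.0277 0.0314 0.0341]
9 108 [0.032  0.0351 0.0376]
11 34 [0.0387 0.1538 0.2733]
13 117 [0.043  0.0462 0.049 ]
15 137 [0.0471 0.0507 0.0531]
[0.33606544 0.01404298]
```

The leaf is still about 0.25 rad open. The fingertip shows at pixel (279,161), but the projected TCP is at (280,172). I'll check where the fingertip really is.

```bash
python3 - <<'E'
from h import *
s=ctrl.get_state(); print(s["eef_pos"],s["qpos"].round(3), s["contact_force"],s["joint_efforts"].round(2))
im,d,K,W=cam("side"); P=cloud(d,K,W)
for v in range(120,176,4): print(v,P[v,279].round(3),im[v,279])
c=ctrl.camera_info("wrist"); print(np.array(c["T_tool_cam"]).round(3).tolist())
im,d,K,W=cam("wrist"); save("w1",im)
E
```

```text
[0.5458918  0.14947515 0.05647918] [ 0.088  0.209  1.95  -0.     0.982  1.753] [0.37144173 0.1715499  0.57038651] [-1.000e-02 -3.324e+01 -2.491e+01 -1.000e-02  3.000e-02 -0.000e+00]
120 [0.542 0.111 0.197] [141 135 133]
124 [0.54  0.103 0.192] [157 153 153]
128 [0.538 0.097 0.185] [156 156 150]
132 [0.537 0.091 0.179] [164 164 158]
136 [0.536 0.093 0.17 ] [79 78 73]
140 [0.538 0.103 0.156] [39 39 37]
144 [0.541 0.119 0.14 ] [45 44 46]
148 [0.545 0.14  0.121] [134 132 127]
152 [0.545 0.142 0.11 ] [58 57 57]
156 [0.543 0.139 0.102] [58 55 56]
160 [0.543 0.142 0.091] [230 218 194]
164 [0.54  0.129 0.088] [ 40 102 168]
168 [0.535 0.107 0.09 ] [ 51 102 172]
172 [0.533 0.1   0.084] [ 45  93 153]
[[0.0, -0.944, -0.329, 0.084], [1.0, 0.0, -0.001, 0.001], [0.001, -0.329, 0.944, -0.177], [0.0, 0.0, 0.0, 1.0]]
```

View pics/w1.png

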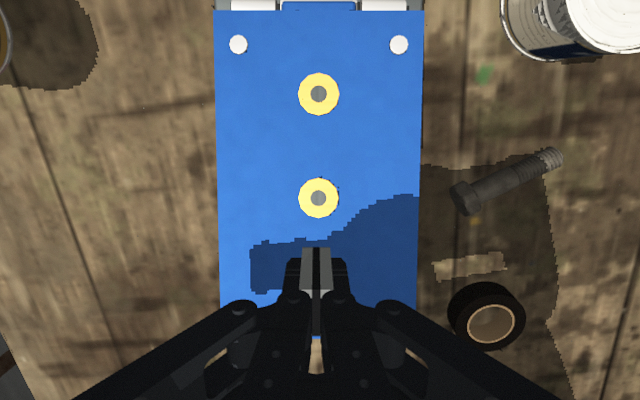

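The wrist view shows the fingertips ending on the leaf at (317,248). It can't tell whether the finger is short or sunk into the leaf, so I'll lift it clear and compare.

```bash
python3 -m inch '[{"slide":[0,0,-4],"turn":0,"grip":0},{"slide":[0,0,-7],"turn":0,"grip":0},{"slide":[0,0,-7],"turn":0,"grip":0}]'; python3 leaf.py; python3 - <<'E'
from h import *
a,*_=cam("side"); b,d,K,W=cam("wrist"); print(K)
save("s4",np.hstack([cv2.resize(a[60:220,210:380],(400,376)),cv2.resize(b[150:400,190:450],(390,376))]))
E
```

```text
time: 5.6
eef_pos: [0.5494, 0.1499, 0.132]
tcp_rot: [0.999, -0.047, 0.005, -0.001]
contact_force: [1.8, -0.7, 0.8]
opening: -0.001
finger_force: 0.0
side tcp px [279.85049389 141.1575057 ]
1 50 [0.0029 0.0109 0.0149]
3 56 [0.0068 0.0154 0.0201]
5 62 [0.0116 0.0205 0.0247]
7 70 [0.0177 0.0268 0.0306]
9 92 [0.0234 0.033  0.0363]
11 167 [0.0294 0.0389 0.0415]
13 190 [0.0345 0.0438 0.046 ]
15 167 [0.0395 0.0483 0.0512]
17 21 [0.0403 0.0445 0.0461]
[0.26180594 0.00811547]
top tcp px [250.03532813 195.61940521]
1 225 [0.0125 0.0159 0.0183]
3 204 [0.0175 0.0206 0.0232]
5 214 [0.0224 0.0261 0.0284]
7 226 [0.0277 0.0307 0.0332]
9 101 [0.0331 0.0367 0.3468]
11 151 [0.0388 0.0425 0.2311]
13 237 [0.0422 0.0457 0.0488]
15 217 [0.0464 0.0505 0.053 ]
17 4 [0.3603 0.3608 0.3614]
[0.37531436 0.01300185]
[[325.98424443   0.         315.79423897]
 [  0.         325.98424443 196.12911803]
 [  0.           0.           1.        ]]
```

View pics/s4.png

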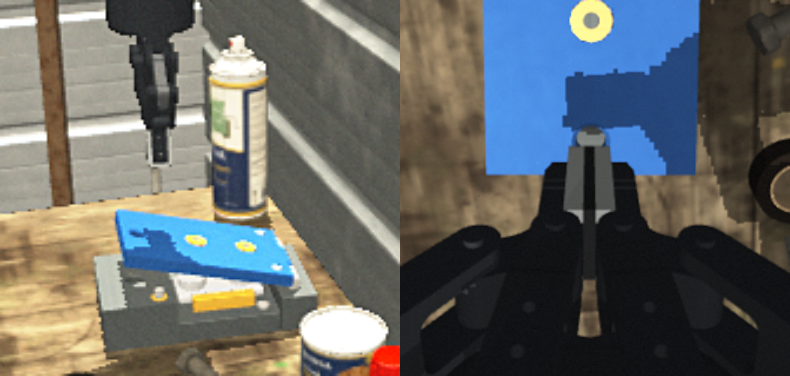

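With the tool lifted, the fingertip is at (278,130) in the side image, while the reported TCP projects to (280,141). It really does look about 25 mm short. I'll check the depth the wrist camera gives for the leaf and bench.

```bash
python3 - <<'E'
from h import *
s=ctrl.get_state(); print(s["eef_pos"],R.from_quat(s["tcp_rot"]).as_matrix().round(4).tolist())
im,d,K,W=cam("wrist"); P=cloud(d,K,W)
for v,u in((50,60),(100,60),(200,120),(60,550),(300,60)): print("bench",P[v,u].round(4))
H,S,V=cv2.split(cv2.cvtColor(im,cv2.COLOR_RGB2HSV)); b=(H>100)&(H<125)&(S>140)&(V>60)&(d>0)
q=P[b]; m=q.mean(0); n=np.linalg.svd(q-m,full_matrices=0)[2][2]; n*=np.sign(n[2]);print("leaf",m,n,np.arccos(n[2]))
for v in range(225,300,8): print(v,P[v,310:322:4].round(3).tolist(),im[v,314])
T=np.array(ctrl.camera_info("wrist")["T_tool_cam"])
f=P[225:330,280:355].reshape(-1,3); f=f[f[:,2]>.105+.02]; print("fingers lowest z",np.percentile(f[:,2],[0,1,5,50]))
ims,ds,Ks,Ws=cam("side"); Ps=cloud(ds,Ks,Ws)
for v in range(116,140,2): print(v,Ps[v,275:283:2].round(3).tolist())
E
```

```text
[0.5446346  0.14937841 0.12494225] [[0.9956, -0.0941, -0.0026], [-0.0941, -0.9956, -0.0002], [-0.0026, 0.0005, -1.0]]
bench [0.6703 0.3347 0.0275]
bench [0.635  0.3671 0.002 ]
bench [0.5383 0.3416 0.0022]
bench [ 0.6275 -0.0591  0.0012]
bench [ 0.1153  0.9188 -0.474 ]
leaf [0.58808244 0.14389938 0.07737767] [ 0.24611451 -0.03744196  0.96851729] 0.2515921352343057
225 [[0.535, 0.154, 0.092], [0.534, 0.151, 0.091], [0.533, 0.148, 0.09]] [ 36  65 117]
233 [[0.529, 0.155, 0.093], [0.528, 0.152, 0.091], [0.528, 0.149, 0.092]] [35 57 90]
241 [[0.499, 0.158, 0.047], [0.499, 0.155, 0.047], [0.499, 0.151, 0.047]] [124 131 126]
249 [[0.555, 0.151, 0.165], [0.554, 0.149, 0.164], [0.554, 0.147, 0.164]] [12 15 15]
257 [[0.555, 0.151, 0.172], [0.555, 0.149, 0.172], [0.554, 0.147, 0.171]] [11 14 12]
265 [[0.629, 0.141, 0.301], [0.555, 0.149, 0.179], [0.555, 0.147, 0.179]] [15 14 18]
273 [[0.555, 0.15, 0.185], [0.554, 0.149, 0.184], [0.555, 0.147, 0.185]] [18 17 18]
281 [[0.555, 0.15, 0.191], [0.554, 0.149, 0.19], [0.555, 0.147, 0.191]] [14 15 16]
289 [[0.556, 0.15, 0.197], [0.555, 0.149, 0.196], [0
[... 654 characters left out ...]
, 0.174]]
126 [[0.537, 0.133, 0.175], [0.544, 0.143, 0.171], [0.546, 0.134, 0.174], [0.552, 0.141, 0.171]]
128 [[0.538, 0.138, 0.169], [0.542, 0.137, 0.169], [0.546, 0.136, 0.169], [0.552, 0.145, 0.164]]
130 [[0.538, 0.138, 0.165], [0.542, 0.136, 0.165], [0.546, 0.138, 0.164], [0.551, 0.141, 0.161]]
132 [[0.539, 0.145, 0.157], [0.543, 0.144, 0.157], [0.706, 0.915, -0.178], [0.713, 0.91, -0.177]]
134 [[0.667, 0.804, -0.136], [0.677, 0.815, -0.142], [0.704, 0.909, -0.184], [0.714, 0.914, -0.188]]
136 [[0.667, 0.808, -0.146], [0.674, 0.802, -0.144], [0.703, 0.907, -0.192], [0.714, 0.916, -0.198]]
138 [[0.667, 0.81, -0.155], [0.675, 0.808, -0.156], [0.705, 0.915, -0.205], [0.713, 0.917, -0.207]]
```

The fingers do end about 31 mm behind the reported TCP: they stop at z≈0.157 while the TCP reads 0.125, and the bench checks out at z≈0. I'll work with that measured offset and finish closing the leaf.

```bash
python3 -m inch '[{"slide":[0,0,4],"turn":0,"grip":0},{"slide":[0,0,6.5],"turn":0,"grip":0},{"slide":[-0.1,0,7.3],"turn":0,"grip":0},{"slide":[-0.1,0,8],"turn":0,"grip":0},{"slide":[-0.1,0,8.6],"turn":0,"grip":0},{"slide":[-0.1,0,9.1],"turn":0,"grip":0},{"slide":[-0.1,0,9.4],"turn":0,"grip":0},{"slide":[-0.1,0,9.6],"turn":0,"grip":0},{"slide":[-0.1,0,9.6],"turn":0,"grip":0}]'; python3 t.py|head -1; python3 leaf.py
```

```text
time: 6.8
eef_pos: [0.545, 0.1497, 0.0308]
tcp_rot: [0.999, -0.047, 0.0, -0.0]
contact_force: [0.2, -1.0, 1.3]
opening: -0.005
finger_force: 0.2
t 6.8 [0.545  0.1497 0.0308] yaw -0.0941 tilt [ 0.001  0.    -1.   ] F [ 0.2 -1.   1.3]
side tcp px [280.23020585 181.65905972]
1 35 [0.0018 0.0083 0.012 ]
3 46 [0.0017 0.0076 0.0123]
5 42 [0.0041 0.0094 0.0136]
7 45 [0.005  0.0095 0.0143]
9 79 [0.0057 0.0153 0.0169]
11 125 [0.0084 0.0166 0.0178]
13 147 [0.0096 0.0178 0.0193]
15 161 [0.0104 0.0184 0.02  ]
17 55 [0.0081 0.0181 0.0202]
[0.07139139 0.00911319]
top tcp px [259.55963559 203.61029885]
1 214 [0.0108 0.0135 0.0154]
3 161 [0.012  0.0141 0.016 ]
5 110 [0.0126 0.0152 0.0173]
7 64 [0.0141 0.0166 0.2686]
9 81 [0.0145 0.0177 0.0214]
11 31 [0.0174 0.2402 0.2508]
13 110 [0.0167 0.0194 0.0219]
15 131 [0.0176 0.0204 0.0222]
17 32 [0.0184 0.0209 0.0225]
[0.18127976 0.01532304]
```

```bash
python3 -m inch '[{"slide":[0,0,0.2],"turn":0,"grip":0},{"slide":[0,0,0.4],"turn":0,"grip":0},{"slide":[0,0,0.5],"turn":0,"grip":0},{"slide":[0,0,0.5],"turn":0,"grip":0}]'; python3 t.py|head -1;
```

```text
time: 7.3
eef_pos: [0.5445, 0.1497, 0.0261]
tcp_rot: [0.999, -0.047, -0.001, -0.0]
contact_force: [-3.0, 0.2, 6.5]
opening: -0.004
finger_force: 3.0
t 7.3 [0.5445 0.1497 0.0261] yaw -0.0941 tilt [-0.001  0.    -1.   ] F [-3.   0.2  6.5]
```

```bash
python3 -m inch '[{"slide":[0,0,-4],"turn":0,"grip":0},{"slide":[-2,0,-8],"turn":0,"grip":0},{"slide":[-5,0,-12],"turn":0,"grip":3},{"slide":[-6.5,0,-14],"turn":0,"grip":5},{"slide":[-6.5,0,-14],"turn":0,"grip":5},{"slide":[-6.5,0,-14],"turn":0,"grip":5},{"slide":[-6.5,0,-14],"turn":0,"grip":5}]'; python3 t.py|head -1; python3 leaf.py; python3 - <<'E'
from h import *
im,d,K,W=cam("wrist"); save("w2",im); np.savez("w2.npz",im=im,d=d,K=K,W=W)
E
```

```text
time: 8.0
eef_pos: [0.4796, 0.1554, 0.1636]
tcp_rot: [0.999, -0.047, -0.001, 0.0]
contact_force: [-0.1, -0.2, 0.7]
opening: 0.589
finger_force: 0.0
t 8.0 [0.4796 0.1554 0.1636] yaw -0.0945 tilt [-0.002 -0.    -1.   ] F [-0.1 -0.2  0.7]
side tcp px [246.50935122 130.67983588]
1 34 [0.002  0.0075 0.0124]
3 47 [0.001  0.0076 0.0125]
5 44 [0.0042 0.0098 0.0138]
7 50 [0.0038 0.0101 0.0153]
9 60 [0.0059 0.0132 0.0163]
11 68 [0.0068 0.0153 0.0177]
13 88 [0.0082 0.0172 0.0188]
15 118 [0.0099 0.0181 0.0198]
17 43 [0.0003 0.0148 0.0203]
[0.07059917 0.00912228]
top tcp px [242.6542314  230.34951227]
1 246 [0.0107 0.0134 0.0152]
3 308 [0.0116 0.0141 0.0162]
5 281 [0.0124 0.0151 0.0171]
7 204 [0.0133 0.0162 0.0178]
9 109 [0.015  0.0173 0.0189]
11 146 [0.0163 0.0187 0.0202]
13 145 [0.0168 0.0193 0.021 ]
15 161 [0.0168 0.0202 0.3754]
17 74 [0.0194 0.221  0.3763]
[ 0.56377747 -0.01040196]
```

View pics/w2.png

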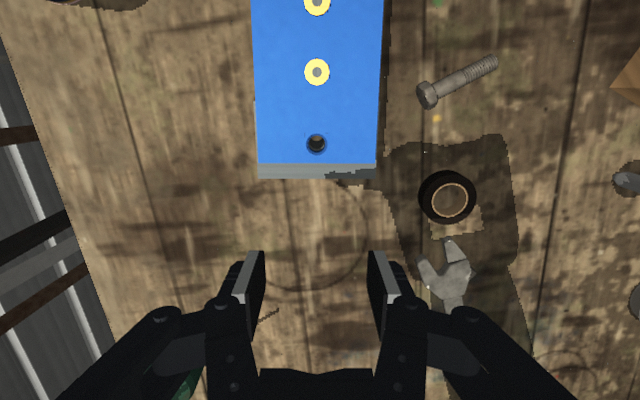

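The wrist view shows the leaf lying almost flat with its pin hole at about (316,143). I'll measure the hole, then move to just in front of the pin for the same kind of view.

```bash
python3 -m inch '[{"slide":[0.8,4.5,-1],"turn":0,"grip":5},{"slide":[1.6,9,-2],"turn":0,"grip":5},{"slide":[2.4,13.5,-2],"turn":0,"grip":5},{"slide":[3.2,18,-2],"turn":0,"grip":5},{"slide":[4,22.5,-2],"turn":0,"grip":5},{"slide":[4.8,27,-2],"turn":0,"grip":5},{"slide":[5.5,31,-2],"turn":0,"grip":5},{"slide":[6,34.2,-2],"turn":0,"grip":5},{"slide":[6,34.2,-2],"turn":0,"grip":5},{"slide":[6,34.2,-2],"turn":0,"grip":5}]'; python3 t.py|head -1; python3 - <<'E'
from h import *
z=np.load("w2.npz"); im,d,K,W=z["im"],z["d"],z["K"],z["W"]
g=cv2.cvtColor(im,cv2.COLOR_RGB2HSV); H,S,V=cv2.split(g)
blue=((H>100)&(H<125)&(S>140)&(V>150))[125:162,295:340]
u8=(~blue).astype(np.uint8); k,l,st,c=cv2.connectedComponentsWithStats(u8)
i=l[143-125,316-295]; print(st[i],c[i]+[295,125])
cn=max(cv2.findContours((l==i).astype(np.uint8),0,2)[0],key=len); e=cv2.fitEllipse(cn); print(e)
for z0 in(.057,.0645): print(z0,plane(np.array(e[0])+[295,125],z0,K,W))
im,d,K,W=cam("wrist"); save("w3",im); np.savez("w3.npz",im=im,d=d,K=K,W=W)
P=cloud(d,K,W);H,S,V=cv2.split(cv2.cvtColor(im,cv2.COLOR_RGB2HSV)); red=((H<6)|(H>174))&(S>170)&(V>80)
k,l,st,c=cv2.connectedComponentsWithStats(red.astype(np.uint8))
for i in range(1,k):
    if st[i,4]>100:
        q=P[(l==i)&(d>0)]; t=(l==i)&(abs(P[:,:,2]-np.percentile(q[:,2],90))<.004)
        cn=max(cv2.findContours(t.astype(np.uint8),0,2)[0],key=len); (u,v),r=cv2.minEnclosingCircle(cn)
        print(st[i],"topz",np.percentile(q[:,2],90).round(4),(u,v),r,"ctr",plane([u,v],.097,K,W),cv2.fitEllipse(cn))
E
```

```text
time: 9.15
eef_pos: [0.5072, -0.1908, 0.1842]
tcp_rot: [0.999, -0.048, -0.001, -0.001]
contact_force: [0.2, 0.1, -0.1]
opening: 0.588
finger_force: 0.0
t 9.15 [ 0.5072 -0.1908  0.1842] yaw -0.096 tilt [-0.002  0.002 -1.   ] F [ 0.2  0.1 -0.1]
[ 12  10  18  19 280] [315.44285714 143.65      ]
((20.41522216796875, 18.67664909362793), (17.95227813720703, 18.786781311035156), 26.336393356323242)
0.057 [[0.51312301 0.15202593 0.057     ]]
0.0645 [[0.51446941 0.15189032 0.0645    ]]
[225   0  56  37 775] topz 0.127 (247.87802124023438, 4.301608562469482) 23.27899932861328 ctr [[ 0.647825   -0.15617296  0.097     ]] ((247.76722717285156, 0.4698619842529297), (43.317230224609375, 50.473392486572266), 166.65060424804688)
[296 128  26  32 421] topz 0.0988 (307.93914794921875, 145.5370330810547) 13.463207244873047 ctr [[ 0.5433972  -0.18820224  0.097     ]] ((308.2463684082031, 145.84542846679688), (24.61798667907715, 25.27552604675293), 146.2190704345703)
[ 277  236   37   59 1747] topz 0.1277 (294.26470947265625, 278.5) 17.32984161376953 ctr [[ 0.41965418 -0.16235972  0.097     ]] ((294.3990783691406, 278.63983154296875), (30.435503005981445, 33.958316802978516), 94.91014099121094)
```

View pics/w3.png

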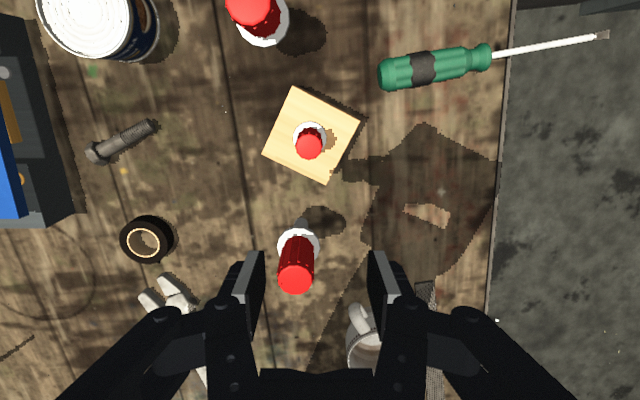

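The pin is at (308,145) in its rest, and the taller look-alikes are at (255,15) and (296,265). I'll approach and descend.

```bash
python3 -m inch '[{"slide":[2,-0.4,0],"turn":0,"grip":5},{"slide":[3.6,-0.6,0],"turn":0,"grip":5},{"slide":[3.6,-0.6,3],"turn":0,"grip":5},{"slide":[3.6,-0.6,6],"turn":0,"grip":5},{"slide":[3.6,-0.6,9],"turn":0,"grip":5},{"slide":[3.6,-0.6,12],"turn":0,"grip":5},{"slide":[3.6,-0.6,14],"turn":0,"grip":5},{"slide":[3.6,-0.6,15.3],"turn":0,"grip":5},{"slide":[3.6,-0.6,15.3],"turn":0,"grip":5}]'; python3 t.py|head -1; python3 - <<'E'
from h import *
s=ctrl.get_state()
im,d,K,W=cam("wrist");a,da,Ka,Wa=cam("side"); save("w4",np.hstack([cv2.resize(a[190:330,220:400],(400,311)),cv2.resize(im[150:400,160:480],(398,311))]))
P=cloud(da,Ka,Wa); H,S,V=cv2.split(cv2.cvtColor(a,cv2.COLOR_RGB2HSV))
E
```

```text
time: 10.1
eef_pos: [0.5426, -0.1859, 0.0302]
tcp_rot: [0.999, -0.046, -0.002, -0.001]
contact_force: [0.1, -0.3, 0.9]
opening: 0.588
finger_force: 0.0
t 10.1 [ 0.5426 -0.1859  0.0302] yaw -0.0927 tilt [-0.004  0.002 -1.   ] F [ 0.1 -0.3  0.9]
```

View pics/w4.png

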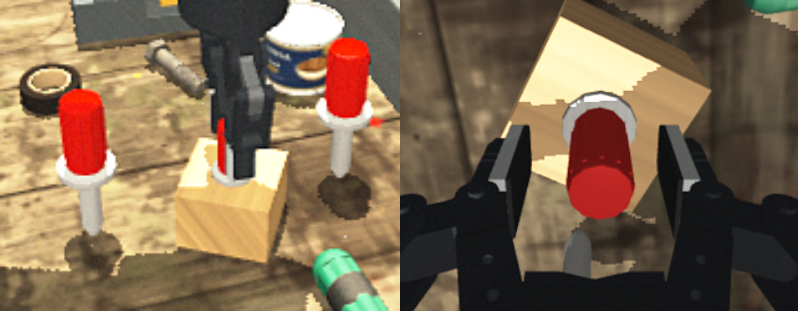

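The open fingers straddle the knob: pads at x 520 and 665, knob at about 600, tips just above the collar. I'll close on it.

```bash
python3 -m inch '[{"slide":[0,0,0],"turn":0,"grip":3},{"slide":[0,0,0],"turn":0,"grip":2},{"slide":[0,0,0],"turn":0,"grip":1},{"slide":[0,0,0],"turn":0,"grip":1},{"slide":[0,0,0],"turn":0,"grip":1},{"slide":[0,0,0],"turn":0,"grip":1}]' 90; python3 t.py|head -1; python3 -m inch '[{"slide":[0,0,-1],"turn":0,"grip":1},{"slide":[0,0,-3],"turn":0,"grip":1},{"slide":[0,0,-6],"turn":0,"grip":1},{"slide":[0,0,-9],"turn":0,"grip":1},{"slide":[0,0,-12],"turn":0,"grip":1},{"slide":[0,0,-14],"turn":0,"grip":1},{"slide":[0,0,-14],"turn":0,"grip":1},{"slide":[0,0,-14],"turn":0,"grip":1}]' 90; python3 t.py|head -1; python3 - <<'E'
from h import *
a,da,Ka,Wa=cam("side"); np.savez("s5.npz",im=a,d=da,K=Ka,W=Wa)
im,d,K,W=cam("wrist"); np.savez("w5.npz",im=im,d=d,K=K,W=W); 
save("w5",np.hstack([cv2.resize(a[100:300,230:430],(400,400)),cv2.resize(im[150:400,195:445],(400,400))]))
E
```

```text
time: 10.8
eef_pos: [0.5452, -0.1884, 0.0343]
tcp_rot: [0.999, -0.047, 0.001, 0.0]
contact_force: [-2.2, 0.9, 6.1]
opening: 0.227
finger_force: 87.8
t 10.8 [ 0.5452 -0.1884  0.0343] yaw -0.0944 tilt [ 0.003 -0.001 -1.   ] F [-2.2  0.9  6.1]
time: 11.6
eef_pos: [0.5435, -0.1876, 0.1719]
tcp_rot: [0.999, -0.047, -0.0, -0.0]
contact_force: [-0.8, 0.9, -2.1]
opening: 0.226
finger_force: 88.4
t 11.6 [ 0.5435 -0.1876  0.1719] yaw -0.0942 tilt [-0.001  0.    -1.   ] F [-0.8  0.9 -2.1]
```

View pics/w5.png

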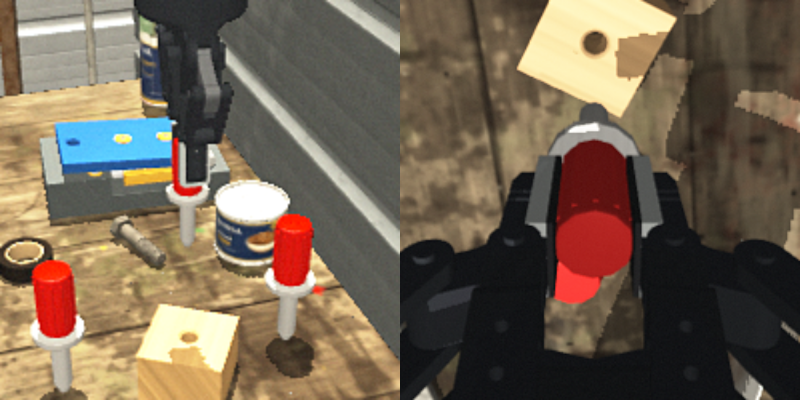

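The pin is out of the rest and upright in the gripper. That was my eleventh picture, one over the allowance of 10, so I'll use numbers only from here. Next I'll measure where the pin sits relative to the tool.

```bash
python3 - <<'E'
from h import *
s=ctrl.get_state(); T=s["eef_pos"]; Rt=R.from_quat(s["tcp_rot"]).as_matrix()
z=np.load("w5.npz"); im,d,K,W=z["im"],z["d"],z["K"],z["W"]; H,S,V=cv2.split(cv2.cvtColor(im,cv2.COLOR_RGB2HSV)); P=cloud(d,K,W)
red=((H<6)|(H>174))&(S>150)&(V>190)
t=red&(d>0); q=P[t]; print("bright red z",np.percentile(q[:,2],[50,75,90,97]).round(4))
t2=t&(P[:,:,2]>T[2]+.04); c=max(cv2.findContours(t2.astype(np.uint8),0,2)[0],key=len); e=cv2.fitEllipse(c); zt=P[t2][:,2].mean(); print(e,zt)
k=plane(e[0],zt,K,W)[0]; print("knob top rel tool",(Rt.T@(k-T)).round(4))
for v in range(210,232,3): print(v,P[v,316].round(3),im[v,316])
z=np.load("s5.npz"); im,d,K,W=z["im"],z["d"],z["K"],z["W"]; P=cloud(d,K,W)
for v in range(192,226,2):
    row=[(u,P[v,u]) for u in range(310,340) if d[v,u]>0 and np.hypot(*(P[v,u][:2]-T[:2]))<.03]
    if row: a=np.array([r[1] for r in row]); print(v,row[0][0],row[-1][0],a.mean(0).round(4))
E
```

```text
bright red z [0.1271 0.1276 0.1281 0.1287]
((302.39190673828125, 323.44293212890625), (6.881280899047852, 16.632532119750977), 114.6801986694336) 0.23425830587994406
knob top rel tool [-0.0123 -0.0051 -0.0641]
210 [ 0.51  -0.185  0.051] [252 234 173]
213 [ 0.507 -0.184  0.052] [244 205 144]
216 [ 0.546 -0.188  0.154] [79 77 74]
219 [ 0.546 -0.188  0.159] [78 77 74]
222 [ 0.546 -0.188  0.164] [80 80 77]
225 [ 0.556 -0.189  0.19 ] [83 82 80]
228 [ 0.555 -0.189  0.192] [255 255 255]
231 [ 0.553 -0.189  0.192] [248 246 242]
192 315 332 [ 0.5378 -0.1988  0.2032]
194 314 334 [ 0.5406 -0.1928  0.1959]
196 313 334 [ 0.5397 -0.1935  0.193 ]
198 314 333 [ 0.5387 -0.1966  0.1915]
200 315 332 [ 0.5376 -0.1999  0.1902]
202 319 328 [ 0.537  -0.2018  0.188 ]
204 320 327 [ 0.5401 -0.1921  0.178 ]
206 320 327 [ 0.5399 -0.1911  0.1739]
208 320 327 [ 0.5405 -0.1911  0.1702]
210 321 327 [ 0.5408 -0.1924  0.1673]
212 320 327 [ 0.5404 -0.1915  0.1632]
214 320 327 [ 0.5405 -0.191   0.1592]
216 320 327 [ 0.5404 -0.1914  0.1558]
218 320 327 [ 0.5405 -0.1911  0.1519]
220 321 326 [ 0.5404 -0.1916  0.1486]
222 322 325 [ 0.5407 -0.1906  0.1441]
```

```bash
python3 -m inch '[{"slide":[0,0,-1.5],"turn":0,"grip":1},{"slide":[-0.6,-3.5,-2],"turn":0,"grip":1},{"slide":[-1.3,-7.5,-2],"turn":0,"grip":1},{"slide":[-2,-11.5,-2],"turn":0,"grip":1},{"slide":[-2.7,-15.5,-2],"turn":0,"grip":1},{"slide":[-3.4,-19.5,-2],"turn":0,"grip":1},{"slide":[-4.1,-23.5,-2],"turn":0,"grip":1},{"slide":[-4.8,-27.5,-2],"turn":0,"grip":1},{"slide":[-5.4,-31,-1],"turn":0,"grip":1},{"slide":[-5.9,-33.5,1],"turn":0,"grip":1},{"slide":[-5.9,-33.5,3],"turn":0,"grip":1},{"slide":[-5.9,-33.5,4],"turn":0,"grip":1},{"slide":[-5.9,-33.5,4],"turn":0,"grip":1},{"slide":[-5.9,-33.5,4],"turn":0,"grip":1}]'; python3 t.py|head -1; cat > pt.py <<'E'
from h import *
s=ctrl.get_state(); T=s["eef_pos"]
im,d,K,W=cam("side"); P=cloud(d,K,W)
m=(d>0)&(np.hypot(P[:,:,0]-T[0],P[:,:,1]-T[1])<.022)&(P[:,:,2]>T[2]-.032)&(P[:,:,2]<T[2]+.012)
for zz in np.arange(-.03,.012,.006):
    q=P[m&(abs(P[:,:,2]-T[2]-zz)<.003)]
    if len(q): print(zz.round(3),len(q),(q.mean(0)+[.0014,.0048,0]).round(4))
im,d,K,W=cam("wrist"); P=cloud(d,K,W)
for u in(312,316,320):
  for v in(214,217,220,223): print(u,v,P[v,u].round(4),im[v,u])
np.savez("w6.npz",im=im,d=d,K=K,W=W)
E
python3 pt.py
```

```text
time: 13.1
eef_pos: [0.5173, 0.1507, 0.133]
tcp_rot: [0.999, -0.048, 0.0, 0.0]
contact_force: [0.4, -0.2, -0.6]
opening: 0.23
finger_force: 88.6
t 13.1 [0.5173 0.1507 0.133 ] yaw -0.0951 tilt [ 0. -0. -1.] F [ 0.4 -0.2 -0.6]
-0.03 3 [0.5155 0.1532 0.1044]
-0.024 11 [0.5158 0.1518 0.1099]
-0.018 11 [0.5155 0.1513 0.1154]
-0.012 14 [0.5154 0.1515 0.1212]
-0.006 13 [0.5162 0.1509 0.1268]
-0.0 19 [0.5159 0.1518 0.1328]
0.006 11 [0.5157 0.1509 0.1393]
312 214 [0.5025 0.1548 0.0671] [ 58  86 142]
312 217 [0.5207 0.1524 0.1172] [79 77 74]
312 220 [0.5204 0.1524 0.1213] [78 76 74]
312 223 [0.5206 0.1523 0.1264] [79 78 75]
316 214 [0.521  0.1498 0.1133] [73 75 78]
316 217 [0.5211 0.1498 0.1186] [79 80 75]
316 220 [0.5209 0.1498 0.1229] [78 77 75]
316 223 [0.5207 0.1498 0.1273] [80 77 74]
320 214 [0.5016 0.1484 0.0664] [ 52  71 107]
320 217 [0.5199 0.1473 0.1163] [81 79 76]
320 220 [0.5195 0.1474 0.1204] [83 82 79]
320 223 [0.5197 0.1474 0.1255] [80 78 74]
```

```bash
python3 -m inch '[{"slide":[-0.1,-0.1,1],"turn":0,"grip":1},{"slide":[-0.1,-0.1,2],"turn":0,"grip":1},{"slide":[-0.1,-0.1,3],"turn":0,"grip":1},{"slide":[-0.1,-0.1,3.7],"turn":0,"grip":1},{"slide":[-0.1,-0.1,4.4],"turn":0,"grip":1},{"slide":[-0.1,-0.1,5],"turn":0,"grip":1},{"slide":[-0.1,-0.1,5],"turn":0,"grip":1}]'; python3 -m inch '[{"slide":[0,0,0.5],"turn":0,"grip":1},{"slide":[0,0,1],"turn":0,"grip":1},{"slide":[0,0,1.5],"turn":0,"grip":1},{"slide":[0,0,1.5],"turn":0,"grip":1}]'
```

```text
time: 13.9
eef_pos: [0.5156, 0.1521, 0.0814]
tcp_rot: [0.999, -0.047, -0.0, 0.0]
contact_force: [0.6, 0.2, -1.9]
opening: 0.228
finger_force: 88.7
time: 14.3
eef_pos: [0.5157, 0.1522, 0.0667]
tcp_rot: [0.999, -0.047, -0.0, 0.0]
contact_force: [1.2, -1.1, -1.9]
opening: 0.227
finger_force: 88.7
```

The tip is about 8 mm into the base hole with no force on the tool. I'll keep going down to the collar.

```bash
python3 -m inch '[{"slide":[0,0,0.5],"turn":0,"grip":1},{"slide":[0,0,1],"turn":0,"grip":1},{"slide":[0,0,1.5],"turn":0,"grip":1},{"slide":[0,0,1.8],"turn":0,"grip":1},{"slide":[0,0,2.1],"turn":0,"grip":1},{"slide":[0,0,2.1],"turn":0,"grip":1}]'; python3 -m inch '[{"slide":[0,0,0.2],"turn":0,"grip":1},{"slide":[0,0,0.4],"turn":0,"grip":1},{"slide":[0,0,0.6],"turn":0,"grip":1},{"slide":[0,0,0.6],"turn":0,"grip":1}]'
```

```text
time: 14.9
eef_pos: [0.5156, 0.1523, 0.0462]
tcp_rot: [0.999, -0.047, -0.0, 0.0]
contact_force: [-1.5, -0.1, -1.2]
opening: 0.23
finger_force: 88.8
time: 15.3
eef_pos: [0.5154, 0.1524, 0.0413]
tcp_rot: [0.999, -0.047, -0.001, 0.0]
contact_force: [-5.0, -1.2, 7.8]
opening: 0.229
finger_force: 90.2
```

```bash
python3 -m inch '[{"slide":[0,0,0.2],"turn":0,"grip":1},{"slide":[0,0,0.4],"turn":0,"grip":1},{"slide":[0,0,0.4],"turn":0,"grip":1}]'; python3 -m inch '[{"slide":[0,0,0.2],"turn":0,"grip":1},{"slide":[0,0,0.4],"turn":0,"grip":1},{"slide":[0,0,0.4],"turn":0,"grip":1},{"slide":[0,0,0.4],"turn":0,"grip":1}]'; python3 leaf.py
```

```text
time: 15.6
eef_pos: [0.5156, 0.1524, 0.0409]
tcp_rot: [0.999, -0.047, -0.002, 0.001]
contact_force: [-14.2, -1.9, 26.9]
opening: 0.228
finger_force: 92.3
time: 16.0
eef_pos: [0.5157, 0.1525, 0.0405]
tcp_rot: [0.999, -0.046, -0.003, 0.001]
contact_force: [-23.3, -3.1, 45.1]
opening: 0.231
finger_force: 94.4
side tcp px [267.26165204 179.3370771 ]
1 31 [0.0002 0.0058 0.0114]
3 44 [0.0012 0.0063 0.0111]
5 43 [0.0011 0.0066 0.0105]
7 44 [0.0009 0.0061 0.011 ]
9 46 [0.0007 0.0067 0.0106]
11 52 [0.0007 0.0068 0.0118]
13 111 [0.0007 0.0103 0.0118]
15 108 [0.0019 0.0102 0.0117]
17 52 [0.0009 0.0103 0.0117]
[0.03048401 0.00913817]
top tcp px [257.17404901 216.46487254]
1 51 [0.0098 0.0124 0.014 ]
3 24 [0.0086 0.0122 0.0143]
5 34 [0.01   0.0121 0.0143]
7 25 [0.0071 0.0113 0.0132]
9 22 [0.0073 0.0116 0.2807]
11 57 [0.0094 0.0129 0.2751]
13 57 [0.0103 0.013  0.1845]
15 52 [0.0089 0.012  0.2359]
17 38 [0.0087 0.0113 0.0135]
[ 1.89965302 -0.03033068]
```

The leaf is flat, with its upper face 12 mm above the hinge axis along its whole length, and it is on the solid stop. I'll ease the push a little, let it settle and hand in.

```bash
python3 -m inch '[{"slide":[0,0,-0.2],"turn":0,"grip":1},{"slide":[0,0,-0.3],"turn":0,"grip":1},{"slide":[0,0,-0.3],"turn":0,"grip":1},{"slide":[0,0,-0.3],"turn":0,"grip":1},{"slide":[0,0,-0.3],"turn":0,"grip":1},{"slide":[0,0,-0.3],"turn":0,"grip":1}]'; python3 leaf.py | sed -n 2,10p
```

```text
time: 16.7
eef_pos: [0.5157, 0.1524, 0.0408]
tcp_rot: [0.999, -0.047, -0.002, 0.001]
contact_force: [-16.2, -3.4, 30.0]
opening: 0.232
finger_force: 92.8
1 31 [0.0007 0.0072 0.0114]
3 45 [0.0004 0.0065 0.0108]
5 42 [0.0005 0.0064 0.0106]
7 43 [0.0009 0.0067 0.011 ]
9 42 [0.0006 0.0067 0.0109]
11 53 [0.0005 0.0075 0.0117]
13 112 [0.0009 0.0106 0.0118]
15 111 [0.0017 0.0105 0.0119]
17 52 [0.0014 0.0101 0.0116]
```

```bash
python3 -c "
from plant import ctrl
print(ctrl.sign_off())"
```

```text
the job is handed in; nothing more can be done
None
```

The job is handed in at about 17 s: the leaf is flat on its stop and the pin is home to its collar, still gripped and pushed down with about 30 N; I never touched the tin, tape or bolt, but I viewed 11 pictures, one over the limit of 10.

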